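# Load a slide holder under the reader's spring clip

## Robot

A 6-joint arm with a two-finger parallel gripper is mounted at the origin on the work surface. World frame = base frame: x ahead of the robot, y to its left, z up, the work surface at z = 0. Lengths are in m, angles in rad, forces in N, time in s.
With the tool pointing down it reaches from about 0.275 to 1 m from the base axis. Payload 8.4 kg.
Tool frame: the origin (TCP) lies on the centre line of the jaws, within the pads' length; the fingertips stand 17 mm ahead of it and the grasp point (between the pads) lies 2 mm behind it (bot.tcp_to_tips is the z of the fingertips in the tool frame, in m); z points along the fingers, y is the line along which they close (so a half turn about z gives the same grasp; the last joint's range is limited). The gripper opens to 85 mm and grips with 20 to 120 N. Pads are 22 mm wide; open, the fingers measure 114 mm over their backs; the gripper's body (76 mm by 85 mm) begins 54 mm behind the grasp point. The pads swing forward as they close: fully open they stand 13 mm farther back than shut.
Start: joints at [1.304, 0.353, 1.633, -0, 1.155, -0.002], TCP at [0.164, 0.603, 0.248] pointing down, gripper open.
Joint ranges: [-2.63, 2.63], [-0.92, 2.1], [0.06, 2.66], [-1.3, 4.44], [0, 2.69], [-3.02, 3.02]. Speed limits (rad/s): [2.22, 2.22, 2.79, 3.14, 3.14, 3.14].

## Interface

Orientations are given as a unit quaternion [x, y, z, w].
In Python, from workcell import bot, hand, kinematics, get_obs, vision, hand_in gives the robot as it stands. The module is installed in compiled form; this text tells all that it offers. Calls block until the motion is done:
- bot.reach(position, orientation): joint-space move of the TCP to a pose.
- bot.servo_line(position, ori=None, velocity=0.15): straight line of the TCP; ori=None keeps the orientation; velocity is the mean speed in m/s.
- bot.goto_joints(angles): joint-space move.
- hand.move_gripper(opening, strength=None): finger opening in m; strength is the grip in N (None keeps the last); returns when the fingers have stopped.
- bot.dwell(seconds).
- kinematics.solve_ik(position, orientation): joint angles nearest the present ones, or None.
- get_obs(): the state.
- vision.read_camera(name): name is "scene" or "side" or "wrist"; returns a dict with "frame" (384x512x3 uint8, red, green, blue), "intrinsics" (3x3 intrinsics, pixels), "dist" ([k1, k2, p1, p2, k3] as OpenCV has them; the pictures are not rectified), "view" (4x4, takes a point from world to camera coordinates). Camera axes: x right, y down, z forward; pixel columns grow to the right and rows downward; lengths in m; the calibration is good to about 2 mm. A picture is of the moment at which its call begins. There is no depth.
A pose or a line that the arm cannot do raises bot.IKError and nothing moves.
- hand_in(): hands the job in; it is judged then, once.
The state is a dict: "time_s": time; "joint_pos": joint angles; "joint_vel": joint speeds; "joint_efforts": joint torques, N m; "position": TCP position; "orientation": TCP orientation; "wrist_force": force on the tool from outside, world axes, zero at the start; "ft_torque": the same for the moment, N m; "gripper_width": finger opening in m; "grip_force": force on a finger pad.
Only numpy, scipy, OpenCV 4.12 (cv2) and the standard library are available. Lean on these libraries where they do the work, as an engineer would, in place of code of your own. Each camera call takes 0.05 s, during which the arm holds its last target. There are 200 camera calls.

## Task

Load the yellow slide holder into the reader: press the clip's long blue bar down with one fingertip so that the jaw lifts and, while keeping it down, push the holder by its rear ledge with the other fingertip along the track and beneath the jaw until it is fully home against the end stop. Then let the bar up so that the jaw clamps the holder, and move clear. Only push: do not lift or tip the holder, and leave everything else standing where it is.

Things in the scene. Friction and masses are not known exactly. Their poses are not given: they have to be found in the camera images.
- reader: Fixed slide reader, white base 330 x 220 x 12 mm. Origin at counter height, on the track's centre line under the jaw; x along the track in the loading direction, y to the press-bar side, z up. Track floor at z = 30 mm, from x = -170 to the end stop's face at x = 30; guide rails at y = +-25 to 32 rise 7 mm above the floor. Behind the stop a housing 46 mm high (x = 37 to 127)
- track_end (a point): Point at the foot of the end stop's face, on the track's centre line and on the track floor; axes as the reader's. The holder's leading edge meets this face when home
- clip (a joint): Spring clip, a steel rocker hinged beside the track (hinge parallel to the track at reader y = 38, z = 42 mm). Rad: 0 = released, 0.34 = bar fully down (hard stop). Pressing its bar lifts the jaw; it springs back when let go. 2.5 N on the bar starts it, about 6 N holds it fully down. The jaw clears the holder above 0.16; resting on the loaded holder it reads about 0.15
- bar_top (a point): Middle of the top of the clip's long blue press bar, 130 mm along the track (reader x = -160 to -30 mm), 22 mm wide, 6 mm thick, at reader x = -95, y = 68 mm. Its top is 54 mm above the counter when released, 43 mm at the hard stop. Moves with the clip. It may be pressed anywhere along its length and a fingertip can slide along it
- jaw (a point): Lowest point of the clip's orange jaw, a nose 16 mm long (reader x = -8 to 8 mm) and 12 mm wide at reader y = -3 mm. Released it hangs 2 mm above the track floor and blocks the 8 mm thick holder; with the bar fully down it is about 15 mm above the floor. Moves with the clip
- holder: Yellow slide holder, loose plate 80 (x) x 47 (y) x 8 mm (z), about 60 g, lying in the track, which is 3 mm wider. Origin at the centre of its underside, x towards its leading edge, as the reader's x. Across its rear (x = -40 to -32) stands a push ledge 44 mm wide, top 20 mm above the underside; rear face upright. Starts 8 to 32 mm short of the jaw; home, its origin is at reader x = -10 mm
- spare: Green spare slide holder, same shape as the yellow one, lying on the counter beside the reader; not to be used. Origin at the centre of its underside
- vial: Small glass vial with a red cap, 22 mm diameter, 45 mm tall, standing on the reader's base plate on the side away from the press bar. Origin at the centre of its foot
- dropper: Amber dropper bottle with a white cap, 28 mm diameter, 70 mm tall, standing on the reader's base plate on the side away from the press bar. Origin at the centre of its foot
- gallipot: Small steel bowl, 72 mm diameter, 35 mm tall, on the counter. Origin at the centre of its foot
- antiseptic: Clear antiseptic bottle with a green cap, 56 mm diameter, 150 mm tall, on the counter. Origin at the centre of its foot
- stain_jar: Amber jar with a black lid, 52 mm diameter, 65 mm tall, on the counter. Origin at the centre of its foot
Mind the look-alikes: they are no part of the job. Leave any black, pink or red look-alike of the holder alone.

How it is judged:
By the outcome, as a careful person would: the job done as asked, in the order asked, and still so for the second after the job is handed in, with the robot touching nothing.
It also fails if it takes over 38 s, if anything falls off the work surface, if the arm or the gripper's body presses on something with over 40 N, if the wrist force passes 120 N, or if a joint passes its speed limit or range.

## Working session

There is one attempt and no reset: what is moved stays moved. The work goes in short steps, each a Python script; the robot and the scene stay as the last script left them, time stands still between calls to the robot, and variables do not carry over. Pictures are saved under pics/ and viewed, at most 10 in all, crops included, and the job is handed in when it is done.

```bash
mkdir -p pics; python3 - <<'E'
from workcell import *
import cv2,numpy as np
ims=[]
for n in ["scene","side"]:
    r=vision.read_camera(n); cv2.imwrite(f"pics/{n}_raw.png",r["frame"][:,:,::-1]); 
    np.savez(f"{n}.npz",**{k:np.array(v) for k,v in r.items()})
    print(n,np.round(r["intrinsics"],1).tolist(),r["dist"],np.round(r["view"],3).tolist())
    cv2.imwrite(f"pics/{n}1.png",cv2.resize(r["frame"][:,:,::-1],(768,576)))
o=get_obs();print(o["time_s"],o["position"],o["orientation"],bot.tcp_to_tips)
E
```

```text
scene [[357.1, 0.0, 254.2], [0.0, 357.1, 192.0], [0.0, 0.0, 1.0]] [-0.02243406  0.          0.          0.          0.        ] [[-0.593, 0.805, 0.002, 0.296], [0.454, 0.336, -0.825, -0.209], [-0.665, -0.489, -0.565, 1.168], [0.0, 0.0, 0.0, 1.0]]
side [[384.4, 0.0, 255.2], [0.0, 384.4, 190.9], [0.0, 0.0, 1.0]] [-0.13144955  0.          0.          0.          0.        ] [[0.758, -0.652, -0.017, -0.396], [-0.358, -0.393, -0.847, 0.272], [0.545, 0.648, -0.532, 0.452], [0.0, 0.0, 0.0, 1.0]]
0.1 [0.16344978 0.60283013 0.24762529] [ 1.31995577e-01  9.91250107e-01 -6.19851157e-04 -8.86187252e-05] 0.017
```

View pics/scene1.png

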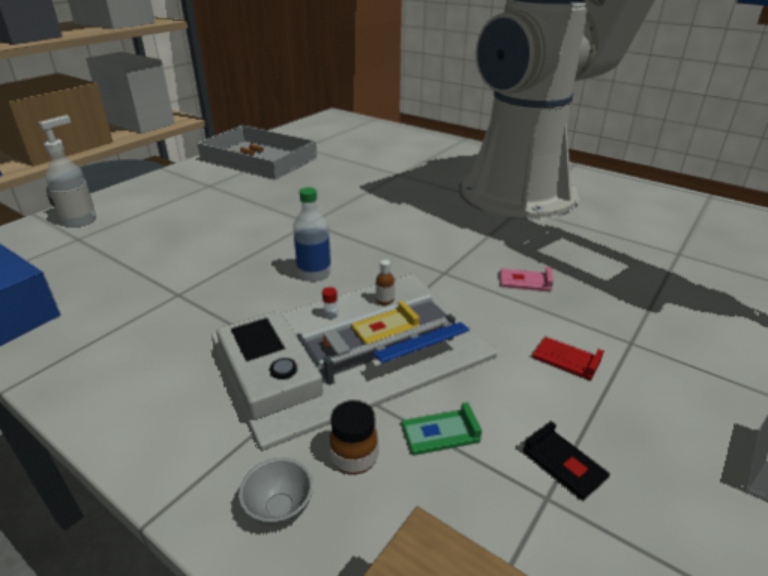

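View pics/side1.png

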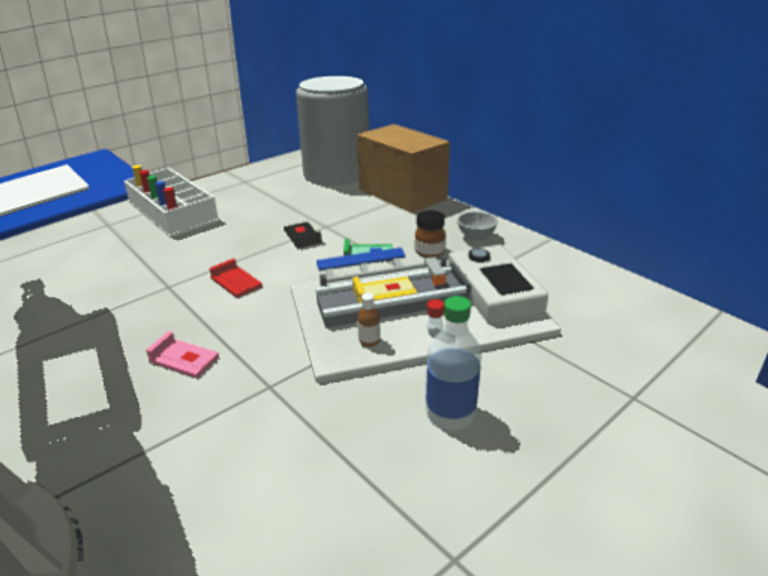

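The thing wanted is the yellow holder in the track, at scene pixel (385,323). The look-alikes are green (442,430), pink (527,279), red (568,357) and black (565,460), all outside the reader. The blue bar runs from (378,355) to (467,328), and the loading direction is towards the housing at image left. Next I'll fit a rough reader pose and look from near with the wrist camera.

```bash
cat > h.py <<'E'
from workcell import *
import cv2,numpy as np
from scipy.optimize import least_squares
from scipy.spatial.transform import Rotation as R
def proj(c,P):
    V=c["view"]; return cv2.projectPoints(np.asarray(P,float).reshape(-1,1,3),cv2.Rodrigues(V[:3,:3])[0],V[:3,3],c["intrinsics"],c["dist"])[0][:,0]
def ray(c,uv,z):
    n=cv2.undistortPoints(np.array([[uv]],float),c["intrinsics"],c["dist"])[0,0]
    V=c["view"];Rt=V[:3,:3].T;o=-Rt@V[:3,3];d=Rt@np.r_[n,1];return o+d*(z-o[2])/d[2]
def r2w(p,P):
    P=np.atleast_2d(np.asarray(P,float));c,s=np.cos(p[2]),np.sin(p[2])
    return np.c_[p[0]+c*P[:,0]-s*P[:,1],p[1]+s*P[:,0]+c*P[:,1],P[:,2]]
def quat(th,flip=0,tilt=0):
    # tool z down, tool y along reader y (or -y if flip); tilt about reader x
    x=np.array([np.cos(th),np.sin(th),0]);y=np.array([-np.sin(th),np.cos(th),0]);s=-1 if flip else 1
    M=np.c_[-s*x,s*y,[0,0,-1]]
    return (R.from_rotvec(tilt*x)*R.from_matrix(M)).as_quat()
E
cat > a.py <<'E'
from h import *
s=np.load("scene.npz");k=1/1.5
a=ray(s,(378*k,355*k),.054);b=ray(s,(467*k,328*k),.054);print(a,b,np.linalg.norm(a-b))
y=ray(s,(385*k,323*k),.038)
d=a-b;th=np.arctan2(d[1],d[0]);mid=(a+b)/2
c,si=np.cos(th),np.sin(th)
p=[mid[0]+95*c*.001+.068*si,mid[1]+95*.001*si-.068*c,th];print("pose",p)
print("yel",y, "in reader",[(y[0]-p[0])*c+(y[1]-p[1])*si,-(y[0]-p[0])*si+(y[1]-p[1])*c])
t=r2w(p,[[-.07,.02,.33]])[0]
for f in(0,1):
    for P in (t,r2w(p,[[-.06,.03,.06]])[0]): print(f,kinematics.solve_ik(P,quat(th,f)))
E
python3 a.py
```

```text
[0.65624962 0.11049244 0.054     ] [0.54631469 0.17163292 0.054     ] 0.12579287671747647
pose [np.float64(0.6512553055169643), np.float64(0.03546114594326059), np.float64(-0.5075537894323915)]
yel [0.58417144 0.06861209 0.038     ] in reader [np.float64(-0.0747397190710352), np.float64(-0.0036336962620791557)]
0 [ 1.41507818e-01  2.58125709e-01  1.58126684e+00 -4.44089210e-16
  1.30220010e+00 -9.21734719e-01]
0 [ 1.44607589e-01  5.69980490e-01  1.77238513e+00 -4.44089210e-16
  7.99227030e-01 -9.18634949e-01]
1 [ 1.41507818e-01  2.58125709e-01  1.58126684e+00 -4.44089210e-16
  1.30220010e+00  2.21985793e+00]
1 [ 1.44607589e-01  5.69980490e-01  1.77238513e+00 -4.44089210e-16
  7.99227030e-01  2.22295770e+00]
```

```bash
cat > b.py <<'E'
from h import *
p=[0.6513,0.0355,-0.5076]
t=r2w(p,[[-.07,.03,.30]])[0]
bot.reach(t,quat(p[2],0)); hand.move_gripper(0.060); 
r=vision.read_camera("wrist"); np.savez("w1.npz",**{k:np.array(v) for k,v in r.items()})
im=cv2.resize(r["frame"][:,:,::-1],(800,600),interpolation=cv2.INTER_CUBIC)
cv2.imwrite("pics/w1.png",im)
o=get_obs();print(o["time_s"],o["position"],o["wrist_force"],o["gripper_width"])
E
python3 b.py
```

```text
2.925 [0.60469635 0.09590054 0.29999653] [ 0.21045475 -0.30345604  0.26235624] 0.060088442554654786
```

View pics/w1.png

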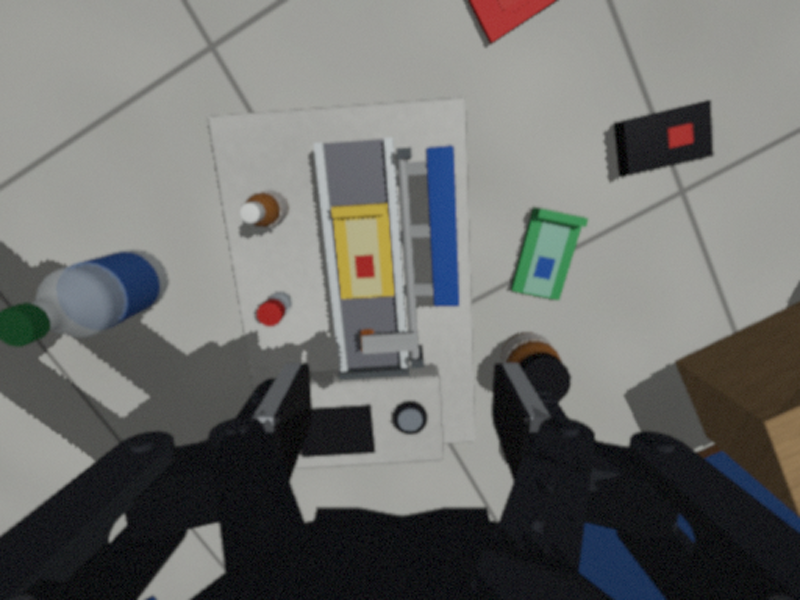

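The wrist view shows the yellow holder in the track: ledge (332–388, 206), front edge (342–394, 297). The blue bar spans (427–459, 148–305), the jaw arm is at (388,343), and the dropper (258,210) and vial (270,312) stand to the left. Next I'll fit the pose to these points.

```bash
cat > fit.py <<'E'
from h import *
w=np.load("w1.npz");s=np.load("scene.npz")
O=np.array([[-.16,.057,.054],[-.16,.079,.054],[-.03,.079,.054],[-.17,-.032,.037],[-.17,.032,.037]])
U=np.array([[427,148],[453,146],[459,305],[315,145],[394,139]])/1.5625
Os=np.array([[-.03,.079,.054],[-.16,.079,.054]]);Us=np.array([[379,360],[468,330]])/1.5
f=lambda p:(proj(w,r2w(p,O))-U).ravel()
r=least_squares(f,[.65,.035,-.5]);p=r.x;print(p,np.round(r.fun.reshape(-1,2),1).tolist())
print("scene check",np.round(proj(s,r2w(p,Os))-Us,1).tolist())
Oh=np.array([[-.04,-.022,.05],[-.04,.022,.05],[.04,-.0235,.038],[.04,.0235,.038]])
Uh=np.array([[332,207],[388,204],[342,300],[394,297]])/1.5625
c,si=np.cos(p[2]),np.sin(p[2])
def g(q): 
    h=r2w([*r2w(p,[[q[0],q[1],0]])[0,:2],p[2]+q[2]],Oh);return (proj(w,h)-Uh).ravel()
r=least_squares(g,[-.07,0,0]);print("holder",r.x,np.round(r.fun.reshape(-1,2),1).tolist())
img=cv2.imread("pics/scene_raw.png")
E
python3 fit.py
```

```text
[ 0.66012458  0.03569318 -0.4376574 ] [[-0.6, 0.0], [0.9, -0.0], [0.8, 1.2], [-0.5, -0.5], [-0.5, -0.4]]
scene check [[0.2, 1.9], [0.3, -0.0]]
holder [-0.07921032  0.0007996  -0.01749317] [[0.5, 0.4], [-0.6, 0.5], [-0.4, -0.6], [0.4, -0.4]]
```

```bash
cat >> h.py <<'E'
p=[0.66012,0.03569,-0.4377]; TILT=.06; CY=.034
Q=quat(p[2],0,TILT)
def go(x,ztip,v=.1,cy=None):  # ztip: nominal mean tip height
    bot.servo_line(r2w(p,[[x,CY if cy is None else cy,ztip+.017]])[0],Q,velocity=v)
def st():
    o=get_obs();d=o["position"]-np.array([*p[:2],0]);c,s=np.cos(p[2]),np.sin(p[2]);f=o["wrist_force"]
    return np.round([o["time_s"],1000*(d[0]*c+d[1]*s),1000*(-d[0]*s+d[1]*c),1000*d[2]-17,f[0]*c+f[1]*s,-f[0]*s+f[1]*c,f[2]],2).tolist()
def snap(n,name,crop=None):
    r=vision.read_camera(n);np.savez(name+".npz",**{k:np.array(v) for k,v in r.items()})
    im=r["frame"][:,:,::-1]
    if crop: a,b,c,d=crop;im=im[b:d,a:c]
    k=min(800/im.shape[1],600/im.shape[0]);cv2.imwrite(f"pics/{name}.png",cv2.resize(im,None,fx=k,fy=k,interpolation=cv2.INTER_CUBIC))
E
python3 - <<'E'
from h import *
hand.move_gripper(.058)
bot.reach(r2w(p,[[-.142,CY,.12]])[0],Q)
print(st())
go(-.142,.064); print(st())
snap("wrist","w2");snap("scene","s2",(180,160,360,295))
E
```

```text
[3.93, -140.67, 34.81, 104.16, 0.72, 1.15, 0.31]
[4.47, -141.53, 34.22, 64.36, 0.51, 0.12, -0.24]
```

View pics/w2.png

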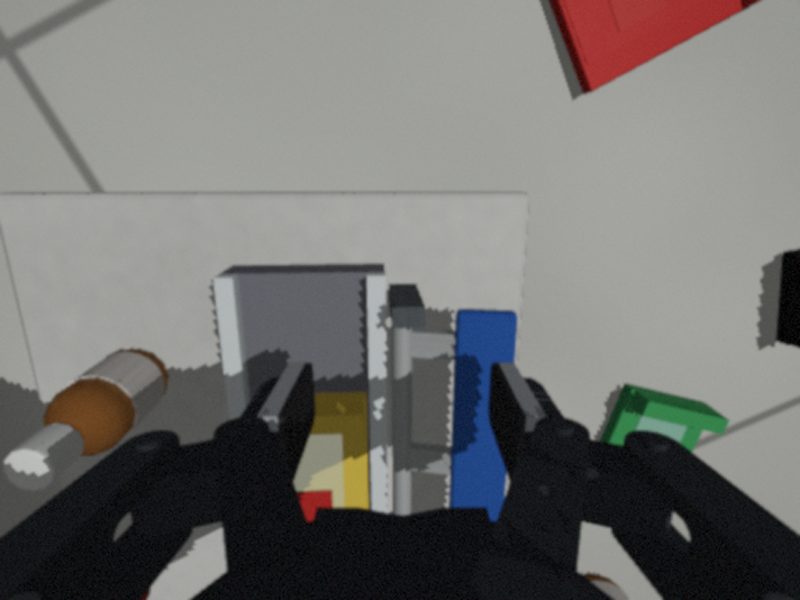

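View pics/s2.png

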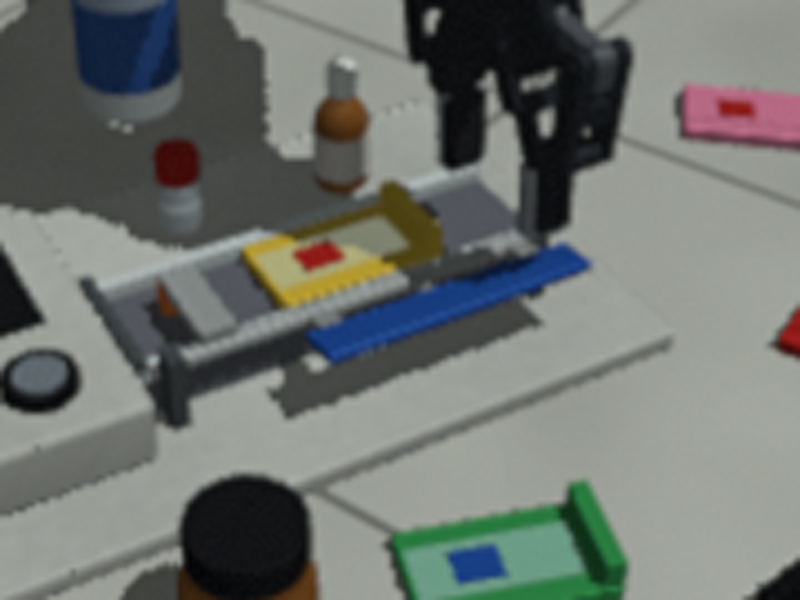

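```bash
python3 - <<'E'
from h import *
w=np.load("w2.npz");s=np.load("s2.npz")
print("bar rear corners (seen 457,312 / 517,312; rail rear 215,275 / 385,272)",(proj(w,r2w(p,[[-.16,.057,.054],[-.16,.079,.054],[-.17,-.032,.037],[-.17,.032,.037]]))*1.5625).round().tolist())
o=get_obs();M=R.from_quat(o["orientation"]).as_matrix()
for z in(.005,.01,.017):
  P=[o["position"]+M@np.array([sx*.011,sy*.029,z]) for sy in(-1,1) for sx in(-1,1)]
  print(z,(proj(w,P)*1.5625).round().tolist(), ((proj(s,P)-[180,160])*800/180).round().tolist())
E
```

```text
bar rear corners (seen 457,312 / 517,312; rail rear 215,275 / 385,272) [[459.0, 315.0], [519.0, 314.0], [216.0, 280.0], [387.0, 278.0]]
0.005 [[310.0, 425.0], [306.0, 362.0], [490.0, 425.0], [493.0, 362.0]] [[442.0, 160.0], [483.0, 147.0], [515.0, 222.0], [558.0, 207.0]]
0.01 [[313.0, 417.0], [309.0, 355.0], [487.0, 417.0], [490.0, 356.0]] [[442.0, 169.0], [483.0, 156.0], [515.0, 232.0], [557.0, 217.0]]
0.017 [[317.0, 407.0], [313.0, 347.0], [483.0, 407.0], [486.0, 348.0]] [[442.0, 182.0], [483.0, 169.0], [514.0, 245.0], [556.0, 230.0]]
```

```bash
sed -i 's/CY=.034/CY=.033/' h.py; python3 - <<'E'
from h import *
z=.046; go(-.142,z); print(st())
while z>.0285:
    z-=.0015; go(-.142,z,.03); s=st(); print(round(z,4),s)
    if s[6]>9: break
E
python3 - <<'E'
from h import *
snap("side","d3",(190,150,330,255)); snap("scene","s3",(180,160,360,295)); print(st())
E
```

```text
[4.91, -141.86, 32.88, 46.12, 0.85, -1.53, 1.55]
0.0445 [5.16, -141.86, 33.14, 44.9, -0.27, -0.24, 2.0]
0.043 [5.41, -141.83, 33.46, 43.27, -0.6, 2.43, 3.96]
0.0415 [5.66, -141.77, 33.66, 41.79, -1.77, 3.39, 5.12]
0.04 [5.91, -141.77, 33.88, 40.39, -1.57, 4.66, 6.86]
0.0385 [6.16, -141.75, 34.04, 38.97, -3.49, 5.42, 6.3]
0.037 [6.41, -141.7, 34.16, 37.51, -2.89, 7.05, 6.95]
0.0355 [6.66, -141.62, 34.37, 36.77, -5.44, 4.3, 14.46]
[6.76, -141.65, 34.35, 36.77, -5.44, 4.47, 15.98]
```

View pics/s3.png

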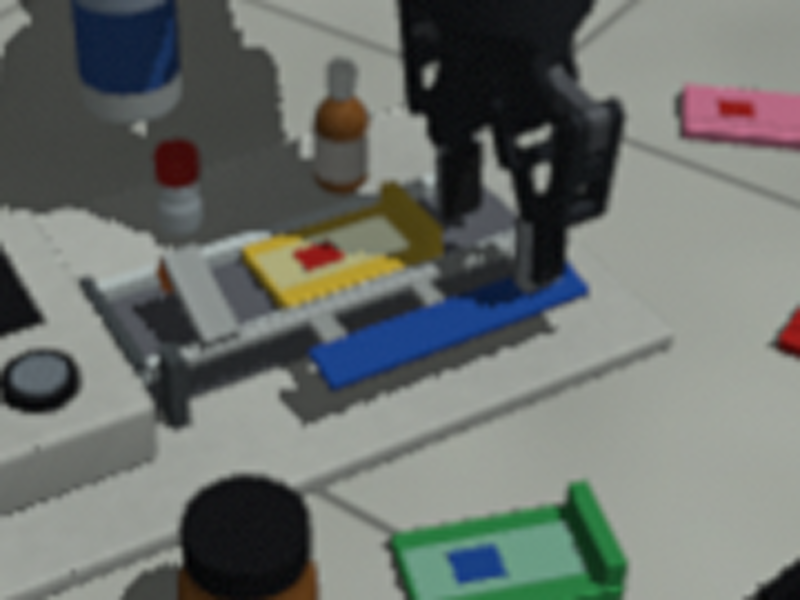

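The picture shows the bar pressed down (its near end at 330,375 is lower than before) and the jaw arm (200,290) raised. The pusher finger (460,215) is behind the yellow ledge (435,235), and nothing else has moved. Now the push.

```bash
python3 - <<'E'
from h import *
for x in (-.132,-.12,-.105,-.09,-.08,-.072,-.068):
    go(x,.036,.04); s=st(); print(x,s)
    if s[6]<5.5 or s[4]<-14: print("stop");break
snap("scene","s4",(180,160,360,295));snap("side","d4",(190,150,330,255))
E
```

```text
-0.132 [7.16, -132.59, 33.72, 36.93, -8.14, 3.25, 16.3]
-0.12 [7.61, -120.89, 33.57, 36.96, -8.27, 2.78, 17.15]
-0.105 [8.13, -106.19, 33.6, 36.99, -10.9, 2.24, 18.38]
-0.09 [8.66, -91.06, 33.66, 37.02, -9.56, 2.11, 17.86]
-0.08 [9.06, -81.02, 33.65, 37.05, -9.29, 2.8, 17.61]
-0.072 [9.41, -72.93, 33.69, 37.09, -9.22, 2.35, 17.92]
-0.068 [9.66, -69.39, 33.6, 37.05, -10.87, 2.28, 19.61]
```

View pics/s4.png

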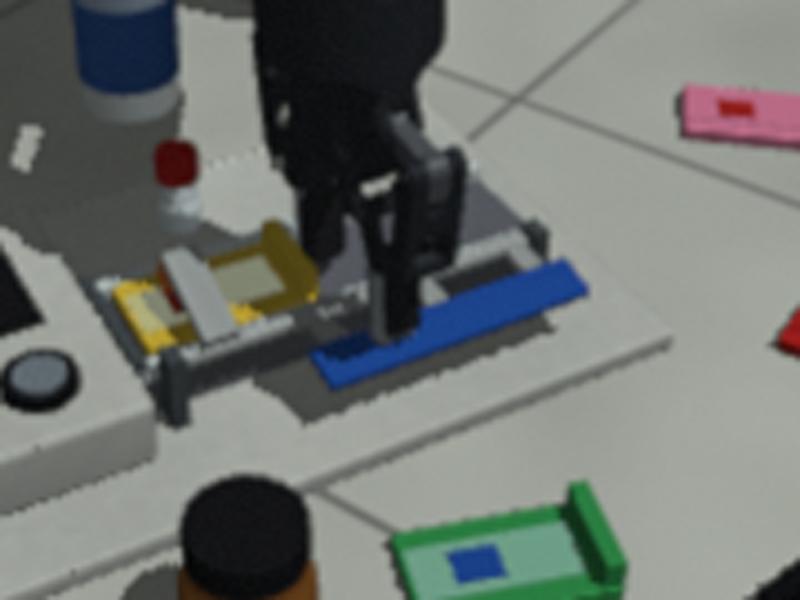

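The holder has slid under the raised jaw (front edge about (140,345)) and is almost at the stop at (110,290). I'll creep the rest, watching the force.

```bash
python3 - <<'E'
from h import *
x=-.068
while x<-.057:
    x+=.001; go(x,.0362,.01); s=st(); print(round(x,4),s)
    if s[4]<-12.8: print("contact");break
snap("scene","s5",(180,190,280,265))
Oh=np.array([[-.04,-.022,.05],[-.04,.022,.05],[.04,-.0235,.038],[.04,.0235,.038]])
c=np.load("s5.npz")
for hx in(-.01,-.014):print(hx,((proj(c,r2w(p,Oh+[hx,0,0]))-[180,190])*8).round().tolist())
E
```

```text
-0.067 [10.01, -69.28, 33.58, 37.05, -14.29, 3.92, 19.54]
contact
-0.01 [[462.0, 161.0], [543.0, 259.0], [166.0, 292.0], [241.0, 407.0]]
-0.014 [[476.0, 156.0], [558.0, 254.0], [181.0, 287.0], [257.0, 401.0]]
```

View pics/s5.png

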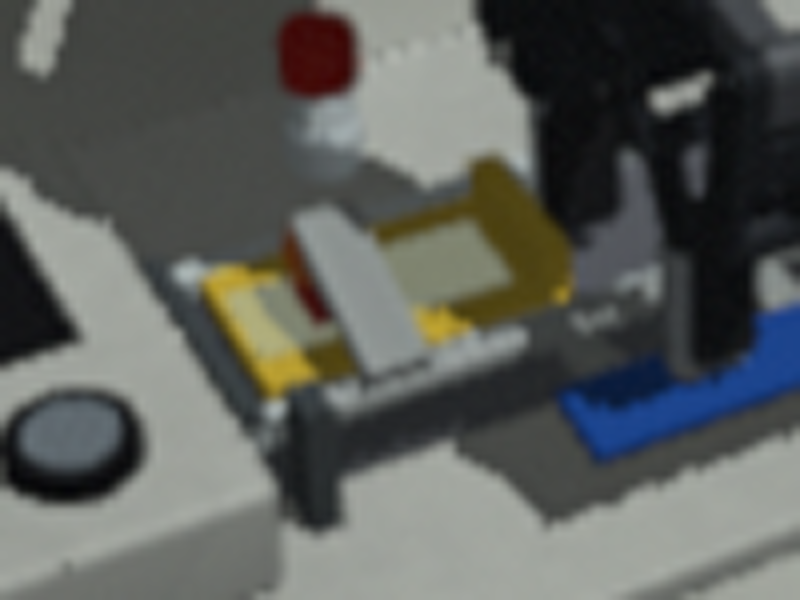

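```bash
python3 - <<'E'
from h import *
c=np.load("s5.npz");w=np.load("s2.npz")
P={"stopL37":[.03,-.025,.037],"stopR37":[.03,.025,.037],"stopR_floor":[.03,.025,.03],"stopbackR":[.037,.032,.037],"barfront_out":[-.03,.0775,.0395],"barfront_in":[-.03,.057,.047],"housing top near":[.037,.0,.046],"rail end R out":[-.17,.032,.037],"rail L":[-.17,-.032,.037],"jaw corner":[.008,-.009,.04]}
for k,v in P.items(): 
    u=proj(c,r2w(p,[v]))[0]; print(k,((u-[180,190])*8).round(),"s2crop",((u-[180,160])*800/180).round())
snap("wrist","w6")
E
```

```text
stopL37 [164. 291.] s2crop [ 91. 295.]
stopR37 [244. 414.] s2crop [135. 363.]
stopR_floor [246. 436.] s2crop [136. 376.]
stopbackR [227. 442.] s2crop [126. 379.]
barfront_out [580. 459.] s2crop [322. 388.]
barfront_in [537. 380.] s2crop [298. 345.]
housing top near [172. 331.] s2crop [ 96. 317.]
rail end R out [975. 178.] s2crop [542. 232.]
rail L [841.  52.] s2crop [467. 162.]
jaw corner [272. 292.] s2crop [151. 295.]
```

View pics/w6.png

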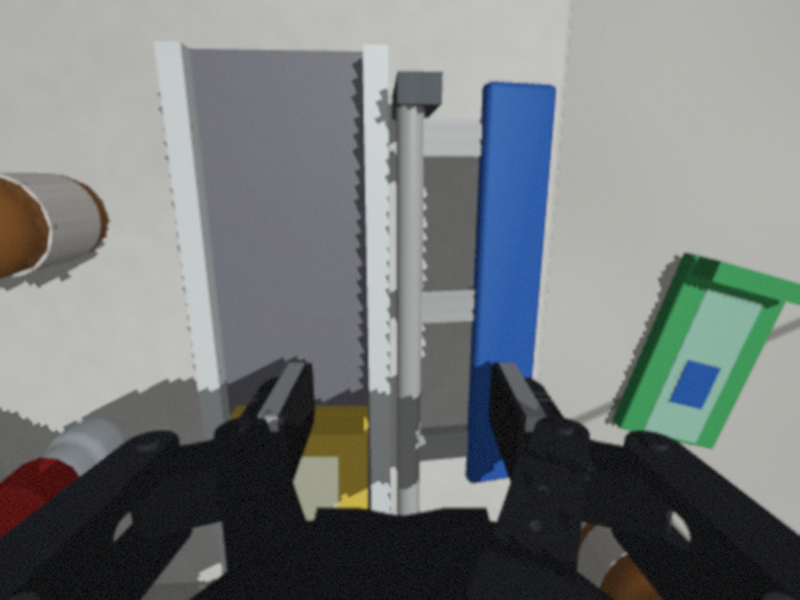

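```bash
python3 - <<'E'
from h import *
w=np.load("w6.npz");k=1/1.5625
c,s=np.cos(p[2]),np.sin(p[2])
def rd(cam,u,z):
    d=ray(cam,u,z)-[*p[:2],0];return (1000*np.array([d[0]*c+d[1]*s,-d[0]*s+d[1]*c])).round(1)
for n,u,z in [("railL rear -170,-32",(155,43),.037),("railR -170,32",(388,46),.037),("ledge top rear",(340,406),.05),("ledge R",(368,406),.05),("bar rear in -160,57",(485,84),.047),("bar rear out",(554,86),.0395),("bar front in -30,57",(468,481),.047)]: print(n,rd(w,np.array(u)*k,z))
w1=np.load("w1.npz")
for n,u,z in [("w1 stop face top?",(380,370),.037),("ledge rear",(360,206),.05),("front",(368,298),.038),("rail rear",(350,141),.037),("base corner rear L",(208,118),.012),("base rear R",(465,98),.012)]: print(n,rd(w1,np.array(u)*k,z))
# profile across the front edge in s5, along track direction at z=38mm
f=np.load("s5.npz")
for y in(-.015,.0):
  print("y",y)
  for x in np.arange(.006,.052,.002):
    u=proj(f,r2w(p,[[x,y,.038]]))[0]; print(round(x*1000),cv2.getRectSubPix(f["frame"],(1,1),tuple(map(float,u)))[0,0].tolist(),end=" ")
  print()
E
```

```text
railL rear -170,-32 [-171.   -32.8]
railR -170,32 [-171.2   31.4]
ledge top rear [-65.8  15.1]
ledge R [-65.5  23.9]
bar rear in -160,57 [-159.8   57.4]
bar rear out [-160.9   79.4]
bar front in -30,57 [-34.1  57.8]
w1 stop face top? [30.9  5. ]
ledge rear [-119.4    1.5]
front [-38.9   0.1]
rail rear [-170.4   -2.9]
base corner rear L [-199.  -123.8]
base rear R [-199.5   94.1]
y -0.015
6 [141, 139, 101] 8 [141, 138, 102] 10 [136, 135, 101] 12 [163, 158, 109] 14 [175, 170, 112] 16 [176, 171, 116] 18 [177, 167, 100] 20 [162, 144, 62] 22 [108, 94, 35] 24 [67, 62, 48] 26 [61, 64, 66] 28 [59, 65, 69] 30 [55, 60, 63] 32 [75, 79, 78] 34 [127, 131, 126] 36 [156, 159, 153] 38 [161, 165, 158] 40 [161, 165, 158] 42 [161, 165, 158] 44 [161, 165, 158] 46 [161, 164, 158] 48 [160, 164, 157] 50 [159, 164, 157] 
y 0.0
6 [125, 130, 111] 8 [126, 131, 112] 10 [133, 137, 113] 12 [158, 159, 118] 14 [173, 172, 122] 16 [175, 173, 123] 18 [177, 172, 116] 20 [171, 156, 80] 22 [124, 107, 38] 24 [68, 62, 36] 26 [54, 57, 57] 28 [58, 63, 67] 30 [56, 62, 65] 32 [78, 82, 81] 34 [128, 131, 127] 36 [155, 159, 153] 38 [161, 164, 158] 40 [160, 164, 158] 42 [160, 164, 157] 44 [160, 164, 157] 46 [159, 163, 157] 48 [159, 163, 157] 50 [161, 164, 157]
```

```bash
python3 - <<'E'
from h import *
k=1/1.5625;c,s=np.cos(p[2]),np.sin(p[2])
def tor(X): d=np.array(X)-[*p[:2],0];return (1000*np.array([d[0]*c+d[1]*s,-d[0]*s+d[1]*c,d[2]])).round(1)
for n in("w1","w6","s5"):
    V=np.load(n+".npz")["view"];print(n,"cam",tor(-V[:3,:3].T@V[:3,3]))
w=np.load("w6.npz")
for v in range(396,446,3): 
    uv=(345*k,v*k);print(v,w["frame"][int(round(v*k)),int(345*k)].tolist(),[tor(ray(w,uv,z))[0] for z in(.03,.038,.05)])
f=np.load("s5.npz")
for h in(-.01,-.018):
  print(h,"label",((proj(f,r2w(p,[[h-.04,-.022,.05],[h-.04,.022,.05],[h-.04,.022,.038]]))-[180,190])*8).round().tolist())
E
```

```text
w1 cam [-142.7   36.3  426.7]
w6 cam [-135.9   26.4  180.8]
s5 cam [195.2 496.2 485.9]
396 [55, 57, 61] [np.float64(-59.0), np.float64(-63.1), np.float64(-69.2)]
399 [58, 57, 63] [np.float64(-57.8), np.float64(-62.0), np.float64(-68.2)]
402 [57, 59, 64] [np.float64(-56.6), np.float64(-60.8), np.float64(-67.1)]
405 [72, 65, 48] [np.float64(-55.4), np.float64(-59.7), np.float64(-66.1)]
408 [93, 79, 29] [np.float64(-54.2), np.float64(-58.5), np.float64(-65.0)]
411 [95, 82, 30] [np.float64(-53.0), np.float64(-57.4), np.float64(-64.0)]
414 [98, 83, 31] [np.float64(-51.8), np.float64(-56.2), np.float64(-62.9)]
417 [95, 80, 29] [np.float64(-50.6), np.float64(-55.1), np.float64(-61.9)]
420 [96, 81, 32] [np.float64(-49.3), np.float64(-53.9), np.float64(-60.8)]
423 [96, 82, 31] [np.float64(-48.1), np.float64(-52.8), np.float64(-59.7)]
426 [94, 82, 31] [np.float64(-46.9), np.float64(-51.6), np.float64(-58.7)]
429 [97, 81, 32] [np.float64(-45.6), np.float64(-50.4), np.float64(-57.6)]
432 [97, 81, 33] [np.float64(-44.4), np.float64(-49.2), np.float64(-56.5)]
435 [103, 88, 31] [np.float64(-43.1), np.float64(-48.1), np.float64(-55.4)]
438 [111, 95, 37] [np.float64(-41.9), np.float64(-46.9), np.float64(-54.3)]
441 [112, 96, 38] [np.float64(-40.6), np.float64(-45.7), np.float64(-53.3)]
444 [110, 94, 34] [np.float64(-39.3), np.float64(-44.5), np.float64(-52.2)]
-0.01 label [[462.0, 161.0], [543.0, 259.0], [544.0, 297.0]]
-0.018 label [[490.0, 152.0], [573.0, 249.0], [573.0, 287.0]]
```

The estimates disagree by about 6 mm on whether the holder is home: the ledge's rear face measures about -55 (home is -50). The stall may be stick-slip from pressing too hard, so I'll ease the press towards 9 N and creep on.

```bash
python3 - <<'E'
from h import *
go(-.068,.0366,.01);print(st())
go(-.068,.0371,.01);print(st())
for x in (-.0675,-.067,-.0665,-.066,-.0655,-.065):
    go(x,.0371,.01); s=st(); print(x,s)
    if s[4]<-12: print("resist");break
E
```

```text
[10.37, -69.42, 33.57, 37.25, -9.64, 3.44, 14.67]
[10.62, -69.17, 33.44, 37.44, -7.85, 2.73, 10.21]
-0.0675 [10.87, -69.11, 33.42, 37.43, -8.71, 3.4, 11.35]
-0.067 [11.12, -68.76, 33.4, 37.42, -8.59, 3.9, 10.94]
-0.0665 [11.37, -68.15, 33.35, 37.4, -9.2, 3.15, 11.89]
-0.066 [11.62, -68.09, 33.29, 37.38, -11.15, 3.98, 13.57]
-0.0655 [11.87, -67.43, 33.28, 37.4, -9.97, 3.11, 12.61]
-0.065 [12.12, -66.77, 33.28, 37.42, -10.14, 2.5, 13.02]
```

```bash
python3 - <<'E'
from h import *
x=-.065
while x<-.0555:
    x+=.001; go(x,.0374,.02); s=st(); print(round(x,4),s)
    if s[4]<-12.5 or s[6]<6.5: print("resist");break
w=vision.read_camera("wrist");np.savez("w7.npz",**{k:np.array(v) for k,v in w.items()})
k=1/1.5625;c,s_=np.cos(p[2]),np.sin(p[2])
for v in range(390,450,4): print(v,w["frame"][int(round(v*k)),int(345*k)].tolist(),(1000*((ray(w,(345*k,v*k),.05)-[*p[:2],0])@[c,s_,0])).round(1),end=" ")
E
```

```text
-0.064 [12.37, -65.33, 33.15, 37.56, -5.82, 1.85, 9.36]
-0.063 [12.62, -64.39, 33.11, 37.56, -7.43, 1.96, 9.34]
-0.062 [12.87, -64.08, 33.08, 37.52, -9.99, 2.28, 11.48]
-0.061 [13.12, -63.81, 32.98, 37.52, -12.43, 3.03, 14.47]
-0.06 [13.37, -63.72, 32.94, 37.47, -16.95, 3.11, 16.83]
resist
390 [108, 110, 117] -65.6 394 [81, 84, 89] -64.2 398 [59, 59, 63] -62.8 402 [59, 58, 57] -61.4 406 [91, 79, 29] -60.0 410 [93, 80, 28] -58.6 414 [99, 84, 36] -57.2 418 [96, 81, 29] -55.8 422 [97, 81, 32] -54.4 426 [94, 80, 31] -52.9 430 [95, 83, 31] -51.5 434 [109, 92, 35] -50.1 438 [109, 94, 34] -48.6 442 [108, 92, 31] -47.1 446 [110, 95, 35] -45.7
```

```bash
python3 - <<'E'
from h import *
go(-.0675,.0374,.02);print(st())
f=vision.read_camera("scene")
for y in(-.015,0.):
  print("y",y,[(int(round(x*1000)),*cv2.getRectSubPix(f["frame"],(1,1),tuple(map(float,proj(f,r2w(p,[[x,y,.038]]))[0])))[0,0].tolist()) for x in np.arange(.018,.040,.002)])
w=vision.read_camera("wrist")
k=1/1.5625;c,s_=np.cos(p[2]),np.sin(p[2])
for v in range(406,466,4): print(v,w["frame"][int(round(v*k)),int(345*k)].tolist(),(1000*((ray(w,(345*k,v*k),.05)-[*p[:2],0])@[c,s_,0])).round(1),end=" ")
E
```

```text
[13.94, -66.11, 33.55, 38.24, 2.49, 0.69, 6.27]
y -0.015 [(18, 176, 170, 115), (20, 176, 170, 113), (22, 174, 167, 109), (24, 159, 149, 86), (26, 113, 106, 66), (28, 71, 73, 66), (30, 54, 61, 62), (32, 75, 79, 78), (34, 128, 131, 127), (36, 156, 160, 154), (38, 161, 165, 159)]
y 0.0 [(18, 175, 172, 122), (20, 175, 172, 122), (22, 175, 172, 120), (24, 166, 160, 101), (26, 121, 115, 76), (28, 72, 75, 68), (30, 57, 63, 65), (32, 78, 82, 81), (34, 129, 132, 127), (36, 155, 159, 153), (38, 161, 165, 158)]
406 [64, 59, 58] -61.9 410 [93, 81, 37] -60.5 414 [96, 83, 32] -59.1 418 [95, 83, 28] -57.6 422 [94, 81, 29] -56.2 426 [94, 79, 26] -54.8 430 [95, 81, 33] -53.3 434 [94, 79, 27] -51.8 438 [106, 91, 32] -50.4 442 [106, 91, 28] -48.9 446 [111, 96, 36] -47.4 450 [112, 97, 39] -45.9 454 [111, 96, 38] -44.4 458 [110, 95, 36] -42.9 462 [110, 94, 36] -41.4
```

The holder stalled hard against the stop and the ledge's rear face now measures -50.5, so it is home. Releasing the bar and moving clear.

```bash
python3 - <<'E'
from h import *
go(-.0675,.060,.03);print(st())
go(-.0675,.13,.15)
go(-.16,.22,.2);print(st())
snap("scene","s8",(190,195,290,270))
w=vision.read_camera("wrist");f=w["frame"][:,:,::-1];cv2.imwrite("w8r.png",f)
np.savez("w8.npz",**{k:np.array(v) for k,v in w.items()})
a=cv2.imread("pics/s8.png");b=cv2.resize(f,(400,300));a=cv2.resize(a,(800,600))
u=proj(w,r2w(p,[[-.01,0,.038]]))[0].astype(int);print(u)
x0=max(0,min(512-120,u[0]-60));y0=max(0,min(384-180,u[1]-90))
d=cv2.resize(f[y0:y0+180,x0:x0+120],(400,600),interpolation=cv2.INTER_CUBIC)
cv2.imwrite("pics/fin.png",np.hstack([a[0:600,100:500],d]))
print((proj(w,r2w(p,[[-.05,-.022,.05],[-.05,.022,.05],[.03,0,.038]]))-[x0,y0])*400/120+[400,0])
E
```

```text
[14.94, -67.68, 32.94, 59.82, -0.06, -0.06, 0.03]
[16.35, -159.85, 32.87, 219.19, 0.29, 0.18, -0.79]
[220 289]
[[534.96259665 224.9754162 ]
 [659.42994905 221.32327285]
 [606.4521459  391.18663679]]
```

View pics/fin.png

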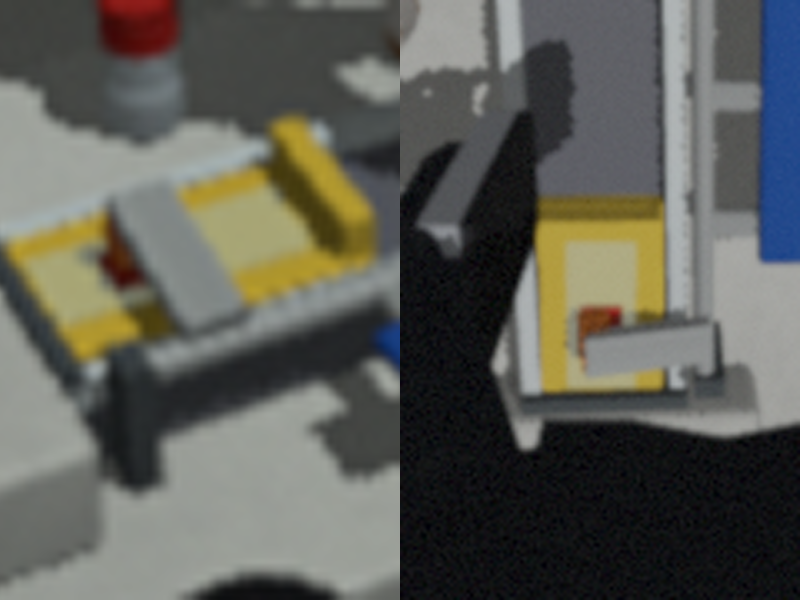

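The picture shows the holder's front edge (wrist half, about (600,391)) flush against the grey stop, with no gap. It lies flat, the jaw rests on it, and the vial is still standing.

```bash
python3 -c "
from workcell import *
print(hand_in())"
```

```text
the job is handed in; nothing more can be done
None
```

The yellow holder was pushed home against the end stop with the bar held down, the jaw now clamps it, the arm is clear, and the job was handed in at about 16 s of the 38 s limit.

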